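# Load a meal box into the roll-top cabinet

## Robot

A 6-joint arm with a two-finger parallel gripper is mounted at the origin on the work surface. World frame = base frame: x ahead of the robot, y to its left, z up, the work surface at z = 0. Lengths are in mm, angles in rad, forces in N, time in s.
With the tool pointing down it reaches from about 275 to 750 mm from the base axis. Payload 10.2 kg.
Tool frame: the origin (TCP) lies on the front face of the gripper's body, between the roots of the fingers; the fingertips stand 73 mm ahead of it and the grasp point (between the pads) lies 54 mm ahead of it; z points along the fingers, y is the line along which they close (so a half turn about z gives the same grasp; the last joint's range is limited). The gripper opens to 85 mm and grips with 20 to 120 N. Pads are 22 mm wide; open, the fingers measure 114 mm over their backs; the gripper's body (76 mm by 85 mm) begins 54 mm behind the grasp point. The pads swing forward as they close: fully open they stand 13 mm farther back than shut.
Start: joints at [-1.346, 0.313, 1.498, -0, 1.331, -0.223], TCP at [227.305, -473.248, 303.894] pointing down, gripper open.
Joint ranges: [-2.94, 2.94], [-0.97, 2.17], [0.19, 2.56], [-1.23, 4.37], [0.02, 3.11], [-2.88, 2.88]. Speed limits (rad/s): [2.39, 2.39, 3.01, 3.14, 3.14, 3.14].

## Interface

Orientations are given as a unit quaternion [w, x, y, z].
In Python, from rig import * gives the robot as it stands.
- The arm moves only by the tool step_arm, never from a script. Its argument "plan" is a list of rows, each an object with "offset": the shift along the tool's x, y, z in cm, a list of three; "rot": the turn, a rotation vector about the tool's x, y, z in degrees, a list of three; "gripper": the finger opening in cm, from 0 to 8.54. In form: [{"offset": [x, y, z], "rot": [wx, wy, wz], "gripper": gripper}, ...]. A call has 1 to 12 rows; each row is the pose to reach, as a shift and turn from the pose commanded when the call began, along the tool's axes at that moment; what a row does not reach only later rows make up. A row lasts 1/10 s, in which the tool goes at most 50 mm and 8.59 degrees, less where a joint would pass 70% of its speed; a pose out of reach is approached as far as the arm can. A call with a gripper value outside its range is refused whole. The fingers move at their own pace and stop on an object; "squeeze" is the grip in N (left out, the last holds). Time passes only in rows, so rows that repeat a pose let the fingers close. It gives the time, the measured TCP pose, the force, the opening and the grip force at its end, in the units of the state.
- sense(): the state, without advancing time (a new reading comes with each control period).
- capture(name): name is "side" or "top" or "wrist"; returns a dict with "color" (400x640x3 uint8, red, green, blue), "depth" (400x640 float32, mm along the optical axis (not along the pixel's ray), 0 where there is no reading), "vertical_fov" (degrees; the focal length in pixels is half the picture's height over the tangent of half this angle, whatever the lens; pixels are square), "cx", "cy" (the principal point, pixels), "rvec" (rotation vector, rad) and "tvec" (3), from world to camera coordinates, as OpenCV has them; the wrist camera has in their place "mount" (4x4, takes a point from camera to tool coordinates, whose origin is the TCP and whose axes are the flange's). Camera axes: x right, y down, z forward; pixel columns grow to the right and rows downward; lengths in mm; the calibration is good to about 2 mm. The wrist camera is an equidistant fisheye: a pixel r from the principal point sees the ray r / f radians off the axis. A picture is of the moment at which its call begins: read the wrist's pose just before it.
- finish_job(): hands the job in; it is judged then, once.
The state is a dict: "time_s": time; "joints": joint angles; "dq": joint speeds; "tau": joint torques, N m; "eef_pos": TCP position; "ee_rot": TCP orientation; "force": force on the tool from outside, world axes, zero at the start; "wrist_torque": the same for the moment, N m; "grip_width": opening from 0.0 (shut) to 1.0 (fully open); "grip_force": force on a finger pad.
Only numpy, scipy, OpenCV 4.12 (cv2) and the standard library are available. Lean on these libraries where they do the work, as an engineer would, in place of code of your own. Each camera call takes 0.05 s, during which the arm holds its last target. There are 200 camera calls.

## Task

Roll the curved slatted cover of the small roll-top cabinet fully open by its handle bar, pick up the meal box that has a raised carrying bar on its lid, set it down gently in the cabinet, long side across, and slide it under the roof, upright, fully home against the back stop. Then roll the cover fully shut and press its handle rail firmly down until the rail has slid home onto the sill seal. Leave the other things on the table where they stand.

Things in the scene. Friction and masses are not known exactly. Their poses are not given: they have to be found in the camera images.
- bin: Fixed roll-top cabinet, 329 (x) x 296 (y) x 200 mm high: clear half-round end cheeks, aluminium slatted cover. Origin: on the table below the cover's axis. Its own -x is the front (opening side), y runs along the cover's axis, z up. Cheeks at y = +-145 mm, 6 mm thick, radius 170 mm about the axis. Front wall inside at x = -150 mm with a seal on its top, the sill, at z = 85 mm. Floor 12 mm above the table.
- axis (a point): Middle of the cover's axis, 30 mm above the cabinet's origin, parallel to its y. Angles about it are counted from the front: 0 = level to the front (-x), 90 deg = straight up. Fully open, the rail's leading edge stands at about 90 deg (x about 0): the opening runs from x = -150 to 0 mm; the rear half stays roofed by the cover (inner radius 156 mm; 144 mm at the fixed shell beyond 114 deg).
- stop (a point): Foot of the back stop's front face, at its middle: a steel ledge 30 mm high and 200 mm long across the cabinet floor, face at cabinet x = +108 mm, floor level 12 mm. A box standing home against it with its long side along it has its centre at cabinet x = +63 mm, under the open cover: a hand must lean to the front to follow it there.
- cover (a joint): Turn of the curved cover about its axis, rad: 0 = rolled shut, 1.18 = fully open (stop). Opening takes the handle up from the front and back over the top. It stays where it is left; moving it takes about 3 to 7 N at the handle. Slats' outer face at radius 164 mm.
- rail (a joint): Slide of the bottom rail (it carries the handle) on the cover, m: 0 = home on the sill, 0.012 = drawn out. It slides along the tangent at the handle; pressing it home (down and to the front, the cover being against its shut stop) takes about 9 N, more than rolling the cover, so the cover rolls first. It stays where it is left.
- handle (a point): Middle of the round handle bar: 14 mm diameter, 130 mm long along cabinet y, posts at its ends, at radius 196 mm, 26 mm off the rail's face (gap 19 mm): pinch it along the radius. At cover = rail = 0 it stands 46 deg up from the front (cabinet x -136, z 171 mm); it turns with the cover and moves 0 to 12 mm on along the tangent with the rail. Frame: the cabinet's, turned by the cover about y.
- mealbox: Loose dark red plastic meal box with a carrying bar, about 0.45 kg: body 90 (x) x 120 (y) x 55 mm, lid 96 x 126 mm, lid top 63 mm above its underside. Origin: centre of the underside, z up. Bar: along the box's x, 80 mm long, 14 mm wide (y), 14 mm high, centred 85 mm above the underside, on posts at its two ends (x = +-34 mm); gap of 15 mm between bar and lid.
- box_bar (a point): Centre of the meal box's carrying bar.
- flatbox: Bystander: box like the meal box but with a flat lid and no bar, 67 mm high. Origin: centre of the underside.
- tub: Bystander: round steel tub, 100 mm across, 85 mm high. Origin: centre of the underside.
- tape: Bystander: white paper roll standing up, 110 mm across, 100 mm high.
- mug: Bystander: white mug, 80 mm across, 90 mm high.
- spray: Bystander: white bottle, 66 mm across, 200 mm high.
- spatula: Bystander: spatula lying on the table.
Things that resemble listed ones, but are neither listed nor needed, are in the scene too. What is shaped like the mealbox but blue is not meant.

How it is judged:
By the outcome, as a careful person would: the job done as asked, in the order asked, and still so for the second after the job is handed in, with the robot touching nothing.
It also fails if it takes over 72 s, if anything falls off the work surface, if the arm or the gripper's body presses on something with over 40 N, if the wrist force passes 120 N, or if a joint passes its speed limit or range.

## Working session

There is one attempt and no reset: what is moved stays moved. The work goes in short steps, Python scripts to look and compute and a tool call to move; the robot and the scene stay as the last step left them, time stands still between calls to the robot, and variables do not carry over. Pictures are saved under pics/ and viewed, at most 10 in all, crops included, and the job is handed in when it is done.

Besides the shell and the picture viewer there is one more tool, called after "Emit:" as name(argument=value, ...) on one line, values as JSON. step_arm: Moves the arm, as the interface text tells. Its arguments: {"type":"object","properties":{"plan":{"type":"array"},"squeeze":{"type":"number"}},"required":["plan"]}

```bash
ls; mkdir -p pics
cat > h.py <<'E'
from rig import *
import numpy as np, cv2
from scipy.spatial.transform import Rotation as R
def cap(n,name=None):
    c=capture(n)
    if name: cv2.imwrite('pics/'+name,cv2.cvtColor(c['color'],cv2.COLOR_RGB2BGR))
    return c
def world(c):
    "HxWx3 world points for fixed cameras"
    h,w=c['depth'].shape; f=h/2/np.tan(np.radians(c['vertical_fov']/2))
    u,v=np.meshgrid(np.arange(w),np.arange(h)); d=c['depth']
    p=np.stack([(u-c['cx'])/f*d,(v-c['cy'])/f*d,d],-1)
    M=R.from_rotvec(np.ravel(c['rvec'])).as_matrix()
    return (p-np.ravel(c['tvec']))@M
E
python3 - <<'E'
from h import *
import pickle
print(sense())
a=cap('top','top0.png'); b=cap('side','side0.png')
pickle.dump((a,b),open('c0.pkl','wb'))
for c in (a,b): print(c['vertical_fov'],c['rvec'],c['tvec'],(c['depth']>0).mean())
E
```

```text
pics
{'time_s': 0.0, 'joints': array([-1.34637380e+00,  3.13464849e-01,  1.49844962e+00, -1.27469516e-05,
        1.33098354e+00, -2.23391177e-01]), 'dq': array([ 0.00012788,  0.00018866, -0.00037987, -0.00152909,  0.00011931,
       -0.00110923]), 'tau': array([-6.23825381e-04, -4.12263680e+01, -2.59744996e+01, -1.94808526e-04,
        4.06980820e-03, -5.85511415e-06]), 'eef_pos': array([ 227.27622265, -473.07187545,  303.32269181]), 'ee_rot': array([-6.52674837e-04,  9.75036868e-01,  2.22042070e-01, -6.52666376e-06]), 'force': array([-0.55952211,  1.15841245, -0.61811946]), 'wrist_torque': array([ 0.00435372,  0.0194501 , -0.01022667]), 'grip_force': 0.0, 'grip_width': 1.0031282594374678}
56.70207667088879 [ 2.13766502 -2.19022886  0.09994539] [ -92.98728837  536.44454593 1416.96385566] 0.9958203125
53.27178698597011 [ 1.16083044  2.78211977 -0.40157438] [ 446.39454268 -239.81725932 1359.23238275] 0.9958203125
```

View pics/top0.png

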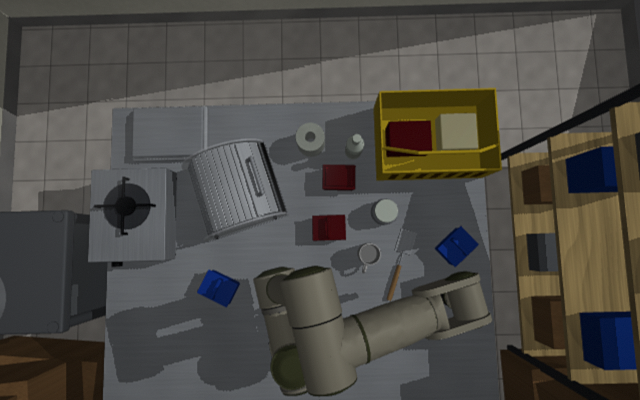

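View pics/side0.png

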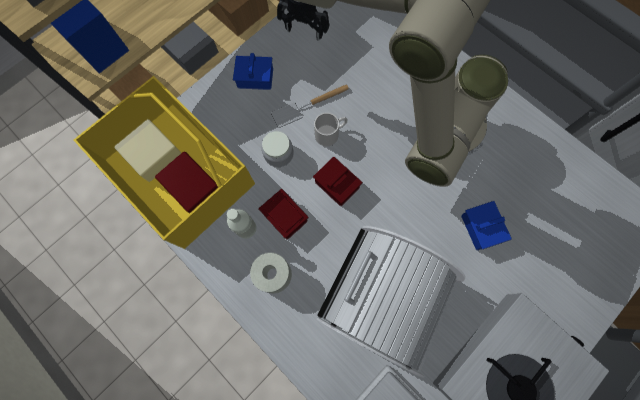

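Run:
```python
from h import *
import pickle
from scipy.optimize import least_squares
a,b=pickle.load(open('c0.pkl','rb'))
ims=[]
for c,(x,y,w,h) in ((a,(180,130,210,140)),(b,(240,140,210,140))):
    ims.append(cv2.resize(cv2.cvtColor(c['color'],cv2.COLOR_RGB2BGR)[y:y+h,x:x+w],None,fx=3.6,fy=3.6,interpolation=cv2.INTER_CUBIC)[:,:756])
cv2.imwrite('pics/crop0.png',cv2.resize(np.vstack(ims),None,fx=.59,fy=.59))
W=world(a); Wb=world(b)
print('table z',np.median(W[300:330,150:200,2]),np.median(Wb[120:140,390:400,2]))
for n,(u,v) in dict(bar=(329,228),flat=(339,177),handle=(257,175),tub=(386,211),mug=(369,255),tape=(310,138),spray=(356,146),stove=(125,206),crate=(440,90)).items(): print(n,W[v,u].round())
P=[]
for c,w,(x0,x1,y0,y1) in ((a,W,(185,290,135,240)),(b,Wb,(318,465,225,370))):
    q=w[y0:y1,x0:x1].reshape(-1,3); P.append(q)
P=np.vstack(P); 
ctr=np.array([W[188,237,0],W[188,237,1]]); print(ctr)
Q=P[(P[:,2]>110)&(P[:,2]<205)&(np.linalg.norm(P[:,:2]-ctr,axis=1)<220)]
def res(p,Q=Q):
    d=np.array([np.cos(p[2]),np.sin(p[2])])
    s=(Q[:,:2]-p[:2])@d
    return np.hypot(s,Q[:,2]-30)-164
n0=np.radians(-80)
s=least_squares(res,[ctr[0],ctr[1],np.radians(100)],loss='soft_l1',f_scale=3)
p=s.x; print(p[:2],np.degrees(p[2]),np.median(abs(res(p))),len(Q))
d=np.array([np.cos(p[2]),np.sin(p[2])]); t=np.array([-d[1],d[0]])
ok=abs(res(p))<4
y=(Q[ok][:,:2]-p[:2])@t; print(np.percentile(y,[0,.5,1,2,50,98,99,99.5,100]))
# handle points: radius ~ 203 outer
r=res(p)+164; hq=Q[(r>190)&(r<212)]
xs=(hq[:,:2]-p[:2])@d; ys=(hq[:,:2]-p[:2])@t
print('handle',len(hq),np.median(xs),np.median(hq[:,2]),np.percentile(ys,[1,10,50,90,99]),np.percentile(np.degrees(np.arctan2(hq[:,2]-30,-xs)),[5,50,95]))
```

```text
table z -1.2720593469551313 0.44662481464504394
bar [ 434. -128.   96.]
flat [ 628. -171.   69.]
handle [620. 118. 195.]
tub [ 492. -342.   84.]
mug [ 328. -281.    5.]
tape [804. -60.  -8.]
spray [ 726. -233.  148.]
stove [530. 609. 135.]
crate [ 920. -541.  166.]
[577.14552202 189.41981431]
[494.06473119 195.2681795 ] 107.1108911752488 2.710682678677756 17425
[-250.27720467 -246.13003056 -244.44631893 -239.39937431 -104.05498121
   40.82019643   43.77085276   45.88355451   49.45592155]
handle 452 -107.41132469451622 195.7706134141636 [-169.12184122 -156.71941101 -100.37691009  -42.90887162  -30.6792083 ] [55.03960085 57.14800241 58.51854847]
```

View pics/crop0.png

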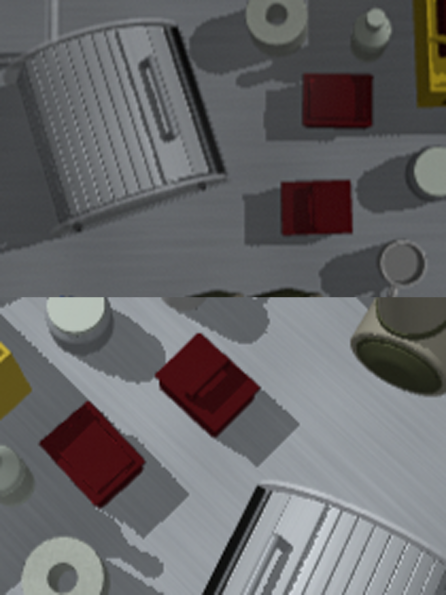

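The crop shows three red candidates. The top-view box at (329,228) has a raised bar on its lid, so it is the mealbox. The one at (339,177) has a flat lid and is the flatbox. The one at (409,136) is in the yellow crate and isn't needed. Handle bar is at top px (257,175).

Run:
```python
from h import *
import pickle
from scipy.optimize import least_squares
a,b=pickle.load(open('c0.pkl','rb'))
for nm,c,(x0,x1,y0,y1) in (('top',a,(185,290,135,240)),('side',b,(318,465,225,370))):
    W=world(c); P=W[y0:y1,x0:x1].reshape(-1,3)
    Q=P[(P[:,2]>110)&(P[:,2]<215)&(np.hypot(P[:,0]-590,P[:,1]-225)<220)]
    def rad(p):
        d=np.array([np.cos(p[2]),np.sin(p[2])]); return np.hypot((Q[:,:2]-p[:2])@d,Q[:,2]-30-p[3])
    def f(p):
        t=np.array([-np.sin(p[2]),np.cos(p[2])]); return np.r_[rad(p)-164,100*((p[:2]-[590,225])@t)/50]
    p=least_squares(f,[590,225,np.radians(107),0],loss='soft_l1',f_scale=2).x
    d=np.array([np.cos(p[2]),np.sin(p[2])]); t=np.array([-d[1],d[0]])
    r=rad(p); ok=abs(r-164)<3; y=(Q[:,:2]-p[:2])@t
    print(nm,p[:2].round(1),np.degrees(p[2]).round(2),'dz',p[3].round(1),'res',np.median(abs(r-164)).round(2),'yext',np.percentile(y[ok],[.3,99.7]).round())
    m=(r>192)&(r<215); h=Q[m]; x=(h[:,:2]-p[:2])@d
    print(' handle x,z',np.median(x).round(1),np.median(h[:,2]).round(1),'r',np.median(r[m]).round(1),'y',np.percentile(y[m],[2,98]).round())
    S=W.reshape(-1,3); col=c['color'].reshape(-1,3).astype(int)
    for lo,hi in ((80,105),(52,76)):
        m=(S[:,2]>lo)&(S[:,2]<hi)&(np.hypot(S[:,0]-434,S[:,1]+120)<100)&(col[:,0]>col[:,2]+20)
        q=S[m]; rc=cv2.minAreaRect(q[:,:2].astype(np.float32)); print(' red',lo,m.sum(),[np.round(k,1) for k in rc], np.median(q[:,2]).round())
```

```text
top [590.  225.1] 107.22 dz 0.2 res 2.77 yext [-149.  146.]
 handle x,z -108.7 195.8 r 198.0 y [-68.  66.]
 red 80 86 [array([ 439.7, -126. ]), array([11.2, 77.7]), np.float64(88.6)] 91.0
 red 52 707 [array([ 438.9, -127.9]), array([121.2,  90.8]), np.float64(88.7)] 62.0
side [589.9 225.4] 107.04 dz 0.7 res 2.47 yext [-145.  148.]
 handle x,z -107.9 196.0 r 197.5 y [-66.  69.]
 red 80 129 [array([ 437.9, -125.2]), array([78.3, 14.7]), np.float64(0.6)] 92.0
 red 52 1046 [array([ 436.5, -125.5]), array([ 96.7, 125.9]), np.float64(0.4)] 63.0
```

```bash
cat >> h.py <<'E'
O=np.array([590.,225.,0]); YAW=np.radians(107.1)
X=np.array([np.cos(YAW),np.sin(YAW),0]); Y=np.array([-X[1],X[0],0]); Z=np.array([0,0,1.])
def cab(x,y,z): return O+x*X+y*Y+z*Z
def orient(z,x):
    z=z/np.linalg.norm(z); y=np.cross(z,x); y/=np.linalg.norm(y); return np.stack([np.cross(y,z),y,z],1)
def radial(A,r,y=0):
    "TCP at radius r and angle A (deg) about the cover axis, pointing at it, tool x = -Y"
    A=np.radians(A); return cab(-r*np.cos(A),y,30+r*np.sin(A)),orient(np.cos(A)*X-np.sin(A)*Z,-Y)
def goal(p,Rg):
    s=sense(); q=s['ee_rot']; R0=R.from_quat([q[1],q[2],q[3],q[0]]).as_matrix()
    print('offset',((p-s['eef_pos'])@R0/10).round(2),'rot',np.degrees(R.from_matrix(R0.T@Rg).as_rotvec()).round(1),'| at',s['eef_pos'].round(1),'to',np.round(p,1))
def where():
    s=sense(); q=s['ee_rot']; R0=R.from_quat([q[1],q[2],q[3],q[0]]).as_matrix(); d=s['eef_pos']-O
    print('t',round(s['time_s'],2),'cab TCP',(d@X).round(1),(d@Y).round(1),d[2].round(1),'grasp',((d+54*R0[:,2])@X).round(1),((d+54*R0[:,2])@Y).round(1),(d+54*R0[:,2])[2].round(1),'toolz cab',(R0[:,2]@np.stack([X,Y,Z],1)).round(3),'F cab',(s['force']@np.stack([X,Y,Z],1)).round(1),'j',s['joints'].round(2),'grip',s['grip_width'].round(3),s['grip_force'])
E
python3 -c "
from h import *
where(); goal(*radial(56,310))"
```

```text
Traceback (most recent call last):
  File "h.py", line 28, in where
    print('t',round(s['time_s'],2),'cab TCP',(d@X).round(1),(d@Y).round(1),d[2].round(1),'grasp',((d+54*R0[:,2])@X).round(1),((d+54*R0[:,2])@Y).round(1),(d+54*R0[:,2])[2].round(1),'toolz cab',(R0[:,2]@np.stack([X,Y,Z],1)).round(3),'F cab',(s['force']@np.stack([X,Y,Z],1)).round(1),'j',s['joints'].round(2),'grip',s['grip_width'].round(3),s['grip_force'])
                                                                                                                                                                                                                                                                                                                         ^^^^^^^^^^^^^^^^^^^^^
AttributeError: 'float' object has no attribute 'round'
```

```bash
sed -i "s/s\['grip_width'\].round(3),s\['grip_force'\]/round(s['grip_width'],3),round(s['grip_force'],1)/" h.py
python3 -c "
from h import *
where(); goal(*radial(56,310))"
```

```text
t 0.1 cab TCP -560.6 552.0 303.4 grasp -560.5 552.0 249.4 toolz cab [ 0.001 -0.    -1.   ] F cab [-0.5 -0.  -0.8] j [-1.35  0.31  1.5  -0.    1.33 -0.22] grip 0.999 0.0
offset [ 60.34 -30.08   1.69] rot [33.9  2.5  8.3] | at [ 227.3 -473.1  303.4] to [641.   59.3 287. ]
```

Emit:
step_arm(plan=[{"offset":[20,-10,-5],"rot":[0,0,0],"gripper":8},{"offset":[20,-10,-5],"rot":[0,0,0],"gripper":8},{"offset":[20,-10,-5],"rot":[0,0,0],"gripper":8},{"offset":[20,-10,-5],"rot":[0,0,0],"gripper":8},{"offset":[20,-10,-5],"rot":[0,0,0],"gripper":8},{"offset":[58,-29,-2],"rot":[34,2.5,8.3],"gripper":4},{"offset":[58,-29,-2],"rot":[34,2.5,8.3],"gripper":4},{"offset":[58,-29,-2],"rot":[34,2.5,8.3],"gripper":4},{"offset":[58,-29,-2],"rot":[34,2.5,8.3],"gripper":4},{"offset":[58,-29,-2],"rot":[34,2.5,8.3],"gripper":4},{"offset":[58,-29,-2],"rot":[34,2.5,8.3],"gripper":4},{"offset":[60.3,-30.1,1.7],"rot":[34,2.5,8.3],"gripper":4}])

```text
time_s: 1.3
eef_pos: [578.3, -20.5, 318.6]
ee_rot: [-0.289, 0.946, 0.142, -0.043]
force: [1.2, -0.6, 0.3]
grip_width: 0.47
grip_force: 0.0
```

Emit:
step_arm(plan=[{"offset":[0,0,0],"rot":[0,0,0],"gripper":4},{"offset":[0,0,0],"rot":[0,0,0],"gripper":4}])

```text
time_s: 1.5
eef_pos: [577.0, -21.7, 317.5]
ee_rot: [-0.29, 0.945, 0.143, -0.045]
force: [-1.4, 0.3, 0.0]
grip_width: 0.467
grip_force: 0.0
```

```bash
python3 -c "
from h import *
where(); goal(*radial(56,310))"
```

```text
t 1.5 cab TCP -231.9 84.9 317.5 grasp -201.7 85.1 272.8 toolz cab [ 0.561  0.003 -0.828] F cab [0.7 1.3 0. ] j [-0.38  0.54  1.22  0.46  1.77  0.89] grip 0.467 0.0
offset [ 8.51 -3.14  5.78] rot [-0.1  0.2  0. ] | at [577.  -21.7 317.5] to [641.   59.3 287. ]
```

Move there and take one close wrist look.

Emit:
step_arm(plan=[{"offset":[8.5,-3.1,5.8],"rot":[0,0,0],"gripper":4},{"offset":[8.5,-3.1,5.8],"rot":[0,0,0],"gripper":4},{"offset":[8.5,-3.1,5.8],"rot":[0,0,0],"gripper":4},{"offset":[8.5,-3.1,5.8],"rot":[0,0,0],"gripper":4}])

```text
time_s: 1.9
eef_pos: [641.1, 58.0, 287.0]
ee_rot: [-0.29, 0.945, 0.142, -0.044]
force: [-0.2, 0.2, 0.2]
grip_width: 0.467
grip_force: 0.0
```

```bash
cat >> h.py <<'E'
def wristworld(name=None):
    s=sense(); q=s['ee_rot']; R0=R.from_quat([q[1],q[2],q[3],q[0]]).as_matrix(); c=cap('wrist',name)
    h,w=c['depth'].shape; f=h/2/np.tan(np.radians(c['vertical_fov']/2))
    u,v=np.meshgrid(np.arange(w)-c['cx'],np.arange(h)-c['cy']); r=np.hypot(u,v)+1e-9; th=r/f; k=np.tan(th)/r
    p=np.stack([u*k,v*k,np.ones_like(u)],-1)*c['depth'][...,None]
    M=np.array(c['mount']); t=p@M[:3,:3].T+M[:3,3]
    t[(c['depth']<=0)|(th>1.4)]=np.nan
    return c,t@R0.T+s['eef_pos'],t
def incab(W): return (W-O)@np.stack([X,Y,Z],1)
E
python3 - <<'E'
from h import *
where()
c,W,t=wristworld('w1.png'); C=incab(W)
print(np.array(c['mount']).round(2))
r=np.hypot(C[...,0],C[...,2]-30)
m=(r>186)&(r<212)&(abs(C[...,1])<90)&(C[...,2]>120)&(t[...,2]>75)
h=C[m]; print(m.sum(),np.nanpercentile(h,[2,50,98],axis=0).round(1),'A',np.percentile(np.degrees(np.arctan2(h[:,2]-30,-h[:,0])),[2,10,50,90,98]).round(1),'r',np.percentile(r[m],[2,50,98]))
m2=(r>150)&(r<175)&(abs(C[...,1])<130)&(C[...,2]>120); print('slat r',np.percentile(r[m2],[5,50,95]))
E
```

```text
t 1.9 cab TCP -174.6 0.3 287.0 grasp -144.4 0.4 242.3 toolz cab [ 0.56   0.002 -0.828] F cab [0.3 0.1 0.2] j [-0.23  0.68  1.05  0.51  1.72  1.03] grip 0.467 0.0
[[  0.    -0.96  -0.27  66.66]
 [  1.     0.    -0.    -0.83]
 [  0.    -0.27   0.96 -69.6 ]
 [  0.     0.     0.     1.  ]]
4342 [[-113.2  -65.5  187.8]
 [-109.9  -10.9  195.7]
 [-101.5   65.8  197.9]] A [54.5 54.9 56.5 58.1 58.5] r [193.34568417 198.12709701 200.01485601]
slat r [160.27887863 164.12928615 169.93235895]
```

View pics/w1.png

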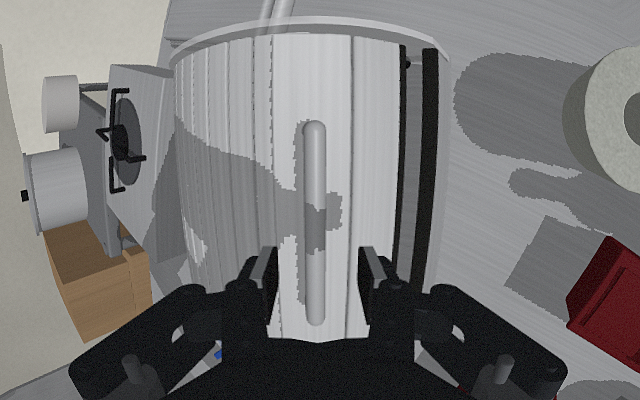

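Bar runs from (314,130) to (314,320), midway between the finger pads at (270,285) and (370,285), so it lines up. I'll advance along the radius and grip.

```bash
python3 -c "
from h import *
goal(*radial(56.5,248.5))"
```

```text
offset [ 0.08 -0.34  6.33] rot [-0.5  0.  -0. ] | at [640.9  57.1 287.8] to [630.3  93.9 237.2]
```

Emit:
step_arm(plan=[{"offset":[0,-0.3,3],"rot":[0,0,0],"gripper":4},{"offset":[0,-0.3,5],"rot":[0,0,0],"gripper":4},{"offset":[0,-0.3,6.3],"rot":[0,0,0],"gripper":4},{"offset":[0,-0.3,6.3],"rot":[0,0,0],"gripper":4},{"offset":[0,-0.3,6.3],"rot":[0,0,0],"gripper":0.5},{"offset":[0,-0.3,6.3],"rot":[0,0,0],"gripper":0.5},{"offset":[0,-0.3,6.3],"rot":[0,0,0],"gripper":0.5},{"offset":[0,-0.3,6.3],"rot":[0,0,0],"gripper":0.5},{"offset":[0,-0.3,6.3],"rot":[0,0,0],"gripper":0.5}], squeeze=40)

```text
time_s: 2.85
eef_pos: [630.5, 93.3, 238.2]
ee_rot: [-0.289, 0.946, 0.142, -0.043]
force: [0.1, -6.2, 5.8]
grip_width: 0.147
grip_force: 39.3
```

```bash
python3 -c "
from h import *
where()
for A in (62,90,118,123): goal(*radial(A,248.5))"
```

```text
t 2.85 cab TCP -137.7 0.0 238.2 grasp -107.6 -0.0 193.4 toolz cab [ 0.559 -0.001 -0.829] F cab [-6.   1.8  5.8] j [-0.18  0.69  1.17  0.52  1.58  1.02] grip 0.147 39.3
offset [ 0.   -2.37  0.25] rot [-6.  -0.1  0. ] | at [630.5  93.3 238.2] to [624.3 113.5 249.4]
offset [ -0.   -13.67   4.35] rot [-34.   -0.1  -0. ] | at [630.5  93.3 238.2] to [590.  225.  278.5]
offset [-1.000e-02 -2.173e+01  1.328e+01] rot [-62.   -0.1  -0. ] | at [630.5  93.3 238.2] to [555.7 336.5 249.4]
offset [-1.000e-02 -2.266e+01  1.524e+01] rot [-67.   -0.1  -0. ] | at [630.5  93.3 238.2] to [550.2 354.4 238.4]
```

Emit:
step_arm(plan=[{"offset":[0,-2.17,0.09],"rot":[-5,0,0],"gripper":0.5},{"offset":[0,-4.3,0.38],"rot":[-10,0,0],"gripper":0.5},{"offset":[0,-6.6,0.9],"rot":[-15.5,0,0],"gripper":0.5},{"offset":[0,-8.9,1.65],"rot":[-21,0,0],"gripper":0.5},{"offset":[0,-11.1,2.6],"rot":[-26.5,0,0],"gripper":0.5},{"offset":[0,-13.2,3.8],"rot":[-32,0,0],"gripper":0.5},{"offset":[0,-15.1,5.1],"rot":[-37.5,0,0],"gripper":0.5},{"offset":[0,-16.9,6.7],"rot":[-43,0,0],"gripper":0.5},{"offset":[0,-18.5,8.2],"rot":[-48,0,0],"gripper":0.5},{"offset":[0,-19.8,9.9],"rot":[-53,0,0],"gripper":0.5},{"offset":[0,-20.6,11.0],"rot":[-56,0,0],"gripper":0.5},{"offset":[0,-20.6,11.0],"rot":[-56,0,0],"gripper":0.5}], squeeze=60)

```text
time_s: 4.05
eef_pos: [560.2, 320.4, 265.5]
ee_rot: [0.187, 0.971, 0.148, 0.031]
force: [-12.2, 11.1, 24.4]
grip_width: 0.139
grip_force: 61.3
```

```bash
python3 -c "
from h import *
where()
for A in (116,118,120): goal(*radial(A,248.5))"
```

```text
t 4.05 cab TCP 99.9 0.5 265.5 grasp 79.8 0.1 215.4 toolz cab [-0.373 -0.007 -0.928] F cab [14.2  8.4 24.4] j [ 0.44  0.66  1.1  -0.38  1.44  1.77] grip 0.139 61.3
offset [ 0.04 -1.29  0.79] rot [-4.1 -0.4  0.1] | at [560.2 320.4 265.5] to [558.  329.1 253.4]
offset [ 0.04 -2.15  0.87] rot [-6.1 -0.4  0.1] | at [560.2 320.4 265.5] to [555.7 336.5 249.4]
offset [ 0.04 -3.02  0.98] rot [-8.1 -0.4  0.1] | at [560.2 320.4 265.5] to [553.5 343.8 245.2]
```

Emit:
step_arm(plan=[{"offset":[0,0,0],"rot":[0,0,0],"gripper":0.5},{"offset":[0,0,0],"rot":[0,0,0],"gripper":0.5}])

```text
time_s: 4.25
eef_pos: [560.7, 319.0, 266.1]
ee_rot: [0.186, 0.971, 0.147, 0.031]
force: [-13.4, 10.9, 24.9]
grip_width: 0.137
grip_force: 61.2
```

Run:
```python
from h import *
where()
c,W,t=wristworld('w2.png'); C=incab(W)
r=np.hypot(C[...,0],C[...,2]-30)
m=(r>186)&(r<212)&(abs(C[...,1])<90)&(C[...,2]>120)&(t[...,2]>30)
h=C[m]; print(m.sum(),np.nanpercentile(h,[2,50,98],axis=0).round(1),'A',np.percentile(np.degrees(np.arctan2(h[:,2]-30,-h[:,0])),[2,10,50,90,98]).round(1),'r',np.percentile(r[m],[2,50,98]))
c=cap('side'); cv2.imwrite('pics/s2.png',cv2.resize(cv2.cvtColor(c['color'],cv2.COLOR_RGB2BGR)[180:400,260:520],None,fx=2.6,fy=2.6))
```

```text
t 4.25 cab TCP 98.5 0.4 266.1 grasp 78.5 0.1 215.9 toolz cab [-0.37  -0.006 -0.929] F cab [14.3  9.6 24.9] j [ 0.44  0.66  1.1  -0.38  1.44  1.77] grip 0.137 61.2
7953 [[ 64.3 -65.8 206.3]
 [ 81.  -18.7 219. ]
 [ 93.9  31.5 225.5]] A [108.6 111.4 113.2 114.9 117.6] r [194.42801854 205.35566459 209.86445024]
```

View pics/w2.png

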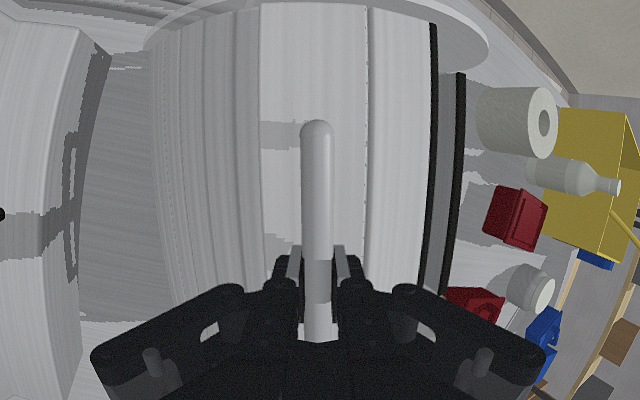

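View pics/s2.png

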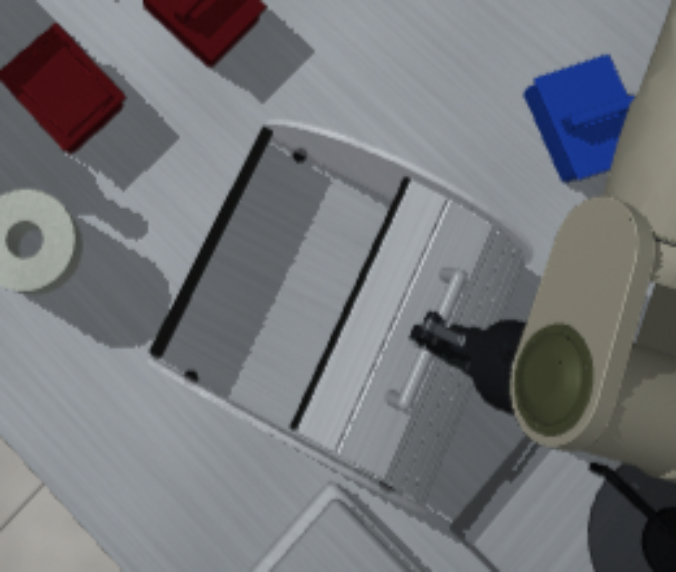

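The cover is well open. The side crop shows the sill seal from (267,130) to (155,352) and the rail's leading edge from (405,180) to (295,428). Next I'll check the frame against both lines.

Run:
```python
from h import *
c=cap('side'); W=world(c); C=incab(W); col=c['color'].astype(int).sum(-1)
import pickle; pickle.dump(c,open('s2.pkl','wb'))
def line(p,q):
    P=[]
    for k in np.linspace(.1,.9,40):
        u=260+(p[0]+k*(q[0]-p[0]))/2.6; v=180+(p[1]+k*(q[1]-p[1]))/2.6
        P.append(C[int(round(v)),int(round(u))])
    P=np.array(P); print(np.median(P,0).round(1),'slope x/y',np.polyfit(P[:,1],P[:,0],1).round(3),'ends y',P[[0,-1],1].round())
line((267,130),(155,352)); line((405,180),(295,428))
# floor points and slat (fixed) fit on the cover now
H=np.hypot(C[...,0],C[...,2]-30)
m=(C[...,2]>110)&(C[...,2]<205)&(abs(C[...,1])<135)&(abs(H-164)<12)&(C[...,0]>-20)&(C[...,0]<170)
from scipy.optimize import least_squares
Q=C[m]
f=lambda p:np.hypot(Q[:,0]-p[0]-p[2]*Q[:,1],Q[:,2]-30-p[1])-164
s=least_squares(f,[0,0,0],loss='soft_l1',f_scale=2); print(len(Q),s.x,np.median(abs(f(s.x))))
fl=(abs(C[...,0]+75)<40)&(abs(C[...,1])<100)&(C[...,2]<40); print('floor z',np.median(C[fl][:,2]))
```

```text
[-149.6   -2.4   85. ] slope x/y [ 2.00000e-03 -1.49545e+02] ends y [ 107. -108.]
[ -1.6  -3.9 196.4] slope x/y [-0.011 -1.66 ] ends y [ 103. -106.]
4832 [ 4.10230434e+00  4.32558772e+00 -7.60353008e-04] 1.9246228775749472
floor z 12.138731018004389
```

Emit:
step_arm(plan=[{"offset":[0,-0.7,-0.3],"rot":[-1.5,0,0],"gripper":0.5},{"offset":[0,-1.3,-0.3],"rot":[-3,0,0],"gripper":0.5},{"offset":[0,-2.0,-0.3],"rot":[-4.5,0,0],"gripper":0.5},{"offset":[0,-2.6,-0.3],"rot":[-6,0,0],"gripper":0.5},{"offset":[0,-2.6,-0.3],"rot":[-6,0,0],"gripper":0.5}])

```text
time_s: 4.9
eef_pos: [553.6, 342.1, 255.5]
ee_rot: [0.238, 0.96, 0.145, 0.037]
force: [-4.7, 6.5, 7.2]
grip_width: 0.139
grip_force: 59.4
```

```bash
sed -i "s/^O=.*;/O=np.array([588.7,229.3,0]);/; s/30+r\*np/33+r*np/" h.py
python3 - <<'E'
from h import *
where()
E
```

```text
t 4.9 cab TCP 118.1 0.4 255.5 grasp 92.9 0.3 207.8 toolz cab [-0.468 -0.002 -0.884] F cab [7.6 2.6 7.2] j [ 0.5   0.71  1.06 -0.48  1.49  1.84] grip 0.139 59.4
```

Emit:
step_arm(plan=[{"offset":[0,-0.6,0],"rot":[-1.5,0,0],"gripper":0.5},{"offset":[0,-1.3,0],"rot":[-3,0,0],"gripper":0.5},{"offset":[0,-1.3,0],"rot":[-3,0,0],"gripper":0.5}])

```text
time_s: 5.2
eef_pos: [552.8, 346.6, 252.8]
ee_rot: [0.271, 0.952, 0.14, 0.04]
force: [-1.6, -33.1, 21.8]
grip_width: 0.137
grip_force: 60.1
```

Run:
```python
from h import *
where()
c=cap('side'); C=incab(world(c)); P=[]
# rail front black edge: scan rows of C for z>180 and dark pixels
col=c['color'].astype(int).sum(-1); m=(col<120)&(C[...,2]>170)&(C[...,2]<205)&(abs(C[...,1])<130)&(abs(C[...,0])<40)
print(m.sum(),np.percentile(C[m][:,0],[5,50,95]),np.median(C[m][:,2]))
```

```text
t 5.2 cab TCP 122.7 -0.2 252.8 grasp 94.3 -0.0 206.9 toolz cab [-0.527  0.002 -0.85 ] F cab [-31.2  11.3  21.8] j [ 0.53  0.73  1.05 -0.54  1.51  1.88] grip 0.137 60.1
262 [ 6.6638047   8.95093067 11.81542012] 195.55785185791314
```

Emit:
step_arm(plan=[{"offset":[0,1.0,0],"rot":[2,0,0],"gripper":0.5},{"offset":[0,1.0,0],"rot":[2,0,0],"gripper":3},{"offset":[0,1.0,0],"rot":[2,0,0],"gripper":5},{"offset":[0,1.0,0],"rot":[2,0,0],"gripper":5},{"offset":[0,1.0,-2],"rot":[2,0,0],"gripper":5},{"offset":[0,1.0,-6],"rot":[2,0,0],"gripper":5},{"offset":[0,1.0,-10],"rot":[2,0,0],"gripper":5},{"offset":[0,1.0,-10],"rot":[2,0,0],"gripper":5}])

```text
time_s: 6.05
eef_pos: [537.4, 395.2, 343.6]
ee_rot: [0.246, 0.958, 0.145, 0.041]
force: [0.9, -0.1, 1.3]
grip_width: 0.586
grip_force: 0.0
```

```bash
cat >> h.py <<'E'
def down(x,y,z,yaw):
    a=np.radians(yaw); return np.array([x,y,z]),orient(-Z,np.array([np.cos(a),np.sin(a),0]))
E
python3 - <<'E'
from h import *
where()
goal(*down(438,-126,260,0))
c=cap('side'); C=incab(world(c)); 
col=c['color'].astype(int).sum(-1); m=(col<120)&(C[...,2]>170)&(C[...,2]<205)&(abs(C[...,1])<130)&(abs(C[...,0])<40)
print(m.sum(),np.percentile(C[m][:,0],[5,50,95]),np.median(C[m][:,2]))
E
```

```text
t 6.05 cab TCP 173.7 0.2 343.6 grasp 147.6 -0.2 296.3 toolz cab [-0.482 -0.008 -0.876] F cab [-0.4 -0.9  1.3] j [ 0.59  0.73  0.81 -0.49  1.73  1.81] grip 0.586 0.0
offset [-25.05  37.07  29.74] rot [28.5 -4.7 16.8] | at [537.4 395.2 343.6] to [ 438 -126  260]
257 [ 5.23604616  7.49002748 10.14409555] 195.66843573019852
```

Emit:
step_arm(plan=[{"offset":[-25,37.1,29.7],"rot":[28.5,-4.7,16.8],"gripper":6},{"offset":[-25,37.1,29.7],"rot":[28.5,-4.7,16.8],"gripper":6},{"offset":[-25,37.1,29.7],"rot":[28.5,-4.7,16.8],"gripper":6},{"offset":[-25,37.1,29.7],"rot":[28.5,-4.7,16.8],"gripper":6},{"offset":[-25,37.1,29.7],"rot":[28.5,-4.7,16.8],"gripper":6},{"offset":[-25,37.1,29.7],"rot":[28.5,-4.7,16.8],"gripper":6},{"offset":[-25,37.1,29.7],"rot":[28.5,-4.7,16.8],"gripper":6},{"offset":[-25,37.1,29.7],"rot":[28.5,-4.7,16.8],"gripper":6},{"offset":[-25,37.1,29.7],"rot":[28.5,-4.7,16.8],"gripper":6},{"offset":[-25,37.1,29.7],"rot":[28.5,-4.7,16.8],"gripper":6},{"offset":[-25,37.1,29.7],"rot":[28.5,-4.7,16.8],"gripper":6},{"offset":[-25,37.1,29.7],"rot":[28.5,-4.7,16.8],"gripper":6}])

```text
time_s: 7.3
eef_pos: [435.6, -131.9, 256.8]
ee_rot: [0.002, 1.0, -0.004, -0.005]
force: [0.9, -0.6, 0.7]
grip_width: 0.705
grip_force: 0.0
```

Emit:
step_arm(plan=[{"offset":[0,0,0],"rot":[0,0,0],"gripper":6},{"offset":[0,0,0],"rot":[0,0,0],"gripper":6}])

```text
time_s: 7.5
eef_pos: [437.0, -127.9, 258.4]
ee_rot: [0.002, 1.0, -0.001, -0.003]
force: [0.8, 0.5, -0.0]
grip_width: 0.7
grip_force: 0.0
```

Run:
```python
from h import *
c,W,t=wristworld('w3.png'); 
m=(W[...,2]>80)&(W[...,2]<100)&(np.hypot(W[...,0]-438,W[...,1]+126)<70)&(t[...,2]>90); q=W[m][:,:2].astype(np.float32)
print(len(q),cv2.minAreaRect(q),np.median(W[m][:,2]))
goal(*down(438,-126,260,0)); goal(*down(438,-126,142,0))
```

```text
1629 ((435.402587890625, -125.09526062011719), (79.22393035888672, 13.962798118591309), 0.8007062673568726) 91.93746323675916
offset [ 0.08 -0.17 -0.14] rot [ 0.3  0.4 -0.1] | at [ 437.2 -127.8  258.6] to [ 438 -126  260]
offset [ 0.16 -0.23 11.66] rot [ 0.3  0.4 -0.1] | at [ 437.2 -127.8  258.6] to [ 438 -126  142]
```

Emit:
step_arm(plan=[{"offset":[0,-0.25,4],"rot":[0,0,0],"gripper":6},{"offset":[0,-0.25,8],"rot":[0,0,0],"gripper":5},{"offset":[0,-0.25,10.5],"rot":[0,0,0.5],"gripper":4},{"offset":[0,-0.25,11.7],"rot":[0,0,0.5],"gripper":4},{"offset":[0,-0.25,11.7],"rot":[0,0,0.5],"gripper":4},{"offset":[0,-0.25,11.7],"rot":[0,0,0.5],"gripper":0.5},{"offset":[0,-0.25,11.7],"rot":[0,0,0.5],"gripper":0.5},{"offset":[0,-0.25,11.7],"rot":[0,0,0.5],"gripper":0.5},{"offset":[0,-0.25,11.7],"rot":[0,0,0.5],"gripper":0.5},{"offset":[0,-0.25,11.7],"rot":[0,0,0.5],"gripper":0.5},{"offset":[0,-0.25,11.7],"rot":[0,0,0.5],"gripper":0.5}], squeeze=50)

```text
time_s: 8.65
eef_pos: [436.9, -126.6, 142.6]
ee_rot: [0.002, 1.0, -0.006, -0.002]
force: [1.6, 5.8, 5.6]
grip_width: 0.152
grip_force: 55.0
```

Run:
```python
from h import *
where(); print(sense()['eef_pos'])
goal(*down(*cab(-72,0,0)[:2],345,107.1))
```

```text
t 8.65 cab TCP -295.5 249.8 142.6 grasp -295.7 250.1 88.6 toolz cab [-0.003  0.006 -1.   ] F cab [ 5.1 -3.3  5.6] j [-0.54  0.37  1.89 -0.01  0.88  1.05] grip 0.152 55.0
[ 436.87396047 -126.58076414  142.64782561]
offset [ 16.89 -28.8  -20.45] rot [  -0.     0.4 -107.7] | at [ 436.9 -126.6  142.6] to [609.9 160.5 345. ]
```

Emit:
step_arm(plan=[{"offset":[0,0,-3],"rot":[0,0,0],"gripper":0.5},{"offset":[0,0,-8],"rot":[0,0,0],"gripper":0.5},{"offset":[0,0,-12],"rot":[0,0,-8],"gripper":0.5},{"offset":[1,-2,-16],"rot":[0,0,-16],"gripper":0.5},{"offset":[2,-4,-20],"rot":[0,0,-24],"gripper":0.5},{"offset":[3.5,-6.5,-22],"rot":[0,0,-32],"gripper":0.5},{"offset":[5,-9,-22],"rot":[0,0,-40],"gripper":0.5},{"offset":[6.5,-12,-22],"rot":[0,0,-48],"gripper":0.5},{"offset":[8,-14.5,-22],"rot":[0,0,-56],"gripper":0.5},{"offset":[9.5,-17,-22],"rot":[0,0,-64],"gripper":0.5},{"offset":[11,-19.5,-22],"rot":[0,0,-72],"gripper":0.5},{"offset":[12.5,-22,-22],"rot":[0,0,-80],"gripper":0.5}], squeeze=60)

```text
time_s: 9.85
eef_pos: [565.5, 93.8, 359.4]
ee_rot: [-0.0, 0.768, 0.641, -0.005]
force: [0.9, -0.9, -4.6]
grip_width: 0.144
grip_force: 59.6
```

Run:
```python
from h import *
where()
goal(*down(*cab(-72,0,0)[:2],360,107.1))
```

```text
t 9.85 cab TCP -122.7 62.0 359.4 grasp -122.9 62.5 305.4 toolz cab [-0.003  0.009 -1.   ] F cab [-1.1 -0.6 -4.6] j [-0.04  0.39  1.24 -0.01  1.51  0.14] grip 0.144 59.6
offset [ 7.36  3.17 -0.13] rot [ -0.5   0.3 -27.4] | at [565.5  93.8 359.4] to [609.9 160.5 360. ]
```

Emit:
step_arm(plan=[{"offset":[2.5,1,0],"rot":[0,0,-8],"gripper":0.5},{"offset":[5,2,0],"rot":[0,0,-16],"gripper":0.5},{"offset":[7.3,3.2,0],"rot":[-0.5,0,-24],"gripper":0.5},{"offset":[7.3,3.2,0],"rot":[-0.5,0,-27.4],"gripper":0.5},{"offset":[7.3,3.2,0],"rot":[-0.5,0,-27.4],"gripper":0.5},{"offset":[7.3,3.2,0],"rot":[-0.5,0,-27.4],"gripper":0.5}])

```text
time_s: 10.45
eef_pos: [610.0, 158.3, 359.0]
ee_rot: [0.002, 0.597, 0.802, -0.002]
force: [-0.4, 0.6, -4.1]
grip_width: 0.153
grip_force: 59.7
```

Run:
```python
from h import *
where()
goal(*down(*cab(-72,0,0)[:2],175,107.1))
c=cap('side','s4.png')
```

```text
t 10.45 cab TCP -74.2 0.5 359.0 grasp -74.4 0.5 305.0 toolz cab [-0.005  0.    -1.   ] F cab [ 0.7  0.2 -4.1] j [ 0.07  0.53  1.04 -0.    1.57 -0.22] grip 0.153 59.7
offset [ 0.31  0.05 18.4 ] rot [-0.   0.3 -0.5] | at [610.  158.3 359. ] to [609.9 160.5 175. ]
```

View pics/s4.png

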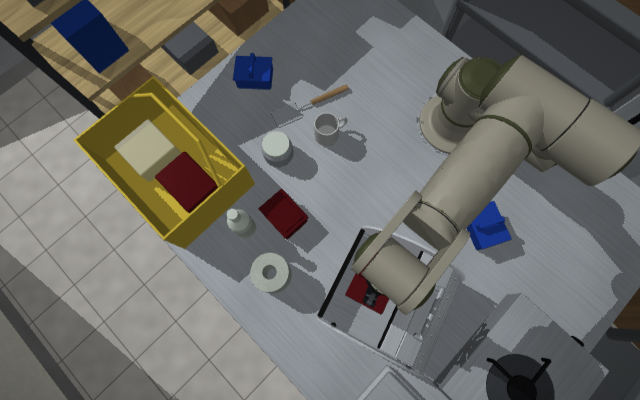

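The box hangs at (368,290), over the opening between the sill and the rail edge, and it is square to both. I'll lower it in stages.

Emit:
step_arm(plan=[{"offset":[-0.3,0,4.5],"rot":[0,0,-0.5],"gripper":0.5},{"offset":[-0.3,0,9],"rot":[0,0,-0.5],"gripper":0.5},{"offset":[-0.3,0,13.5],"rot":[0,0,-0.5],"gripper":0.5},{"offset":[-0.3,0,17],"rot":[0,0,-0.5],"gripper":0.5},{"offset":[-0.3,0,18.6],"rot":[0,0,-0.5],"gripper":0.5},{"offset":[-0.3,0,19.2],"rot":[0,0,-0.5],"gripper":0.5},{"offset":[-0.3,0,19.6],"rot":[0,0,-0.5],"gripper":0.5},{"offset":[-0.3,0,19.9],"rot":[0,0,-0.5],"gripper":0.5},{"offset":[-0.3,0,20.1],"rot":[0,0,-0.5],"gripper":0.5},{"offset":[-0.3,0,20.1],"rot":[0,0,-0.5],"gripper":0.5}])

```text
time_s: 11.5
eef_pos: [611.7, 154.9, 158.9]
ee_rot: [0.003, 0.593, 0.805, -0.001]
force: [0.2, 0.3, -4.2]
grip_width: 0.149
grip_force: 59.6
```

Run:
```python
from h import *
where()
```

```text
t 11.5 cab TCP -77.9 -0.1 158.9 grasp -78.1 -0.2 104.9 toolz cab [-0.005 -0.002 -1.   ] F cab [ 0.2 -0.3 -4.2] j [ 0.06  0.68  1.33 -0.    1.14 -0.23] grip 0.149 59.6
```

Emit:
step_arm(plan=[{"offset":[0,0,0.15],"rot":[0,0,0],"gripper":0.5},{"offset":[0,0,0.25],"rot":[0,0,0],"gripper":0.5},{"offset":[0,0,0.35],"rot":[0,0,0],"gripper":0.5},{"offset":[0,0,0.4],"rot":[0,0,0],"gripper":0.5},{"offset":[0,0,0.4],"rot":[0,0,0],"gripper":0.5}])

```text
time_s: 12.0
eef_pos: [611.5, 154.9, 155.1]
ee_rot: [0.002, 0.593, 0.805, -0.001]
force: [-5.2, -0.3, 2.3]
grip_width: 0.15
grip_force: 60.7
```

```bash
python3 -c "
from h import *
where()"
```

```text
t 12.0 cab TCP -77.8 0.1 155.1 grasp -78.1 0.0 101.1 toolz cab [-0.005 -0.001 -1.   ] F cab [1.3 5.1 2.3] j [ 0.06  0.68  1.33 -0.01  1.13 -0.24] grip 0.15 60.7
```

Touchdown confirmed. Next I'll release, lift 3 cm, lean 58° to the front, and re-grip the bar to slide the box under the roof.

Emit:
step_arm(plan=[{"offset":[0,0,0],"rot":[0,0,0],"gripper":3},{"offset":[0,0,0],"rot":[0,0,0],"gripper":4.5},{"offset":[0,0,0],"rot":[0,0,0],"gripper":4.5},{"offset":[0,0,-3],"rot":[0,0,0],"gripper":4.5},{"offset":[0,0,-4],"rot":[0,0,0],"gripper":4.5},{"offset":[0,0,-4],"rot":[0,0,0],"gripper":4.5}])

```text
time_s: 12.6
eef_pos: [612.1, 155.1, 196.1]
ee_rot: [0.004, 0.593, 0.805, 0.0]
force: [-0.2, 0.5, 0.3]
grip_width: 0.525
grip_force: 0.0
```

```bash
cat >> h.py <<'E'
def lean(x,y,z,L):
    "grasp point at cabinet x,y,z, tool leaning L deg to the front, tool x about +X"
    a=np.radians(L); tz=np.sin(a)*X-np.cos(a)*Z; return cab(x,y,z)-54*tz,orient(tz,X)
E
python3 - <<'E'
from h import *
where()
goal(*lean(-88,0,135,30))
goal(*lean(-88,0,135,58))
goal(*lean(-90,0,104,58))
c=cap('side'); C=incab(world(c)); col=c['color'].astype(int)
m=(col[...,0]>col[...,2]+20)&(abs(C[...,0]+70)<120)&(abs(C[...,1])<140)&(C[...,2]>60)&(C[...,2]<82)
print(m.sum(),np.nanpercentile(C[m],[1,50,99],axis=0).round(1),cv2.minAreaRect(C[m][:,:2].astype(np.float32)))
E
```

```text
t 12.6 cab TCP -77.8 -0.6 196.1 grasp -78.1 -0.8 142.1 toolz cab [-0.006 -0.005 -1.   ] F cab [0.6 0.1 0.3] j [ 0.06  0.64  1.29 -0.    1.21 -0.24] grip 0.525 0.0
offset [-3.71 -0.07  1.45] rot [ 0.2 30.3  0.2] | at [612.1 155.1 196.1] to [622.5 119.4 181.8]
offset [-5.58 -0.09  3.28] rot [ 0.2 58.3  0.3] | at [612.1 155.1 196.1] to [628.  101.4 163.6]
offset [-5.76 -0.1   6.38] rot [ 0.2 58.3  0.3] | at [612.1 155.1 196.1] to [628.6  99.5 132.6]
410 [[-126.3  -61.2   69.7]
 [ -99.7  -37.    75. ]
 [ -32.9   36.7   80. ]] ((-79.0221939086914, -1.4173240661621094), (120.9981460571289, 94.5271224975586), 89.818603515625)
```

Emit:
step_arm(plan=[{"offset":[-1,0,0.1],"rot":[0,8,0],"gripper":4.5},{"offset":[-2,0,0.4],"rot":[0,16,0],"gripper":4.5},{"offset":[-3,0,0.9],"rot":[0,24,0],"gripper":4.5},{"offset":[-3.9,0,1.5],"rot":[0,32,0],"gripper":4.5},{"offset":[-4.6,0,2.1],"rot":[0,40,0],"gripper":4.5},{"offset":[-5.2,0,2.7],"rot":[0,48,0],"gripper":4.5},{"offset":[-5.5,0,3.1],"rot":[0,54,0],"gripper":4.5},{"offset":[-5.6,0,3.3],"rot":[0,58,0],"gripper":4.5},{"offset":[-5.6,0,3.3],"rot":[0,58,0],"gripper":4.5},{"offset":[-5.6,0,3.3],"rot":[0,58,0],"gripper":4.5}])

```text
time_s: 13.65
eef_pos: [628.0, 101.5, 160.9]
ee_rot: [-0.388, 0.52, 0.705, 0.286]
force: [0.2, 0.1, 0.8]
grip_width: 0.527
grip_force: 0.0
```

Run:
```python
from h import *
where()
goal(*lean(-90,-0.8,104,58))
```

```text
t 13.65 cab TCP -133.7 0.0 160.9 grasp -88.1 0.1 132.0 toolz cab [ 0.845  0.002 -0.535] F cab [ 0.  -0.2  0.8] j [-0.24  0.87  1.2   0.82  1.7  -0.71] grip 0.527 0.0
offset [-2.5   0.08  1.34] rot [-0.1  0.4  0.1] | at [628.  101.5 160.9] to [629.4  99.7 132.6]
```

Emit:
step_arm(plan=[{"offset":[-1,0,0.5],"rot":[0,0,0],"gripper":4.5},{"offset":[-2,0,1.1],"rot":[0,0,0],"gripper":4.5},{"offset":[-2.5,0.1,1.35],"rot":[0,0,0],"gripper":4.5},{"offset":[-2.5,0.1,1.35],"rot":[0,0,0],"gripper":4.5}])

```text
time_s: 14.05
eef_pos: [629.5, 100.1, 132.2]
ee_rot: [-0.389, 0.519, 0.705, 0.286]
force: [-0.9, 0.4, 0.1]
grip_width: 0.524
grip_force: 0.0
```

Run:
```python
from h import *
where()
```

```text
t 14.05 cab TCP -135.5 -1.0 132.2 grasp -89.8 -0.8 103.3 toolz cab [ 0.846  0.003 -0.534] F cab [0.7 0.7 0.1] j [-0.24  0.91  1.2   0.81  1.67 -0.75] grip 0.524 0.0
```

No contact. Close the grip.

Emit:
step_arm(plan=[{"offset":[0,0,0],"rot":[0,0,0],"gripper":0.5},{"offset":[0,0,0],"rot":[0,0,0],"gripper":0.5},{"offset":[0,0,0],"rot":[0,0,0],"gripper":0.5},{"offset":[0,0,0],"rot":[0,0,0],"gripper":0.5},{"offset":[0,0,0],"rot":[0,0,0],"gripper":0.5},{"offset":[0,0,0],"rot":[0,0,0],"gripper":0.5}], squeeze=30)

```text
time_s: 14.65
eef_pos: [629.7, 99.7, 133.5]
ee_rot: [-0.388, 0.519, 0.705, 0.287]
force: [-2.3, -2.4, -0.6]
grip_width: 0.158
grip_force: 33.6
```

Run:
```python
from h import *
where()
goal(*lean(-50,-.8,103.5,58));goal(*lean(45,-.8,103.5,58));
```

```text
t 14.65 cab TCP -135.9 -1.1 133.5 grasp -90.2 -1.0 104.6 toolz cab [ 0.845  0.002 -0.534] F cab [-1.6  2.9 -0.6] j [-0.24  0.91  1.2   0.81  1.67 -0.74] grip 0.158 33.6
offset [ 2.03 -0.02  3.46] rot [-0.1  0.3  0.1] | at [629.7  99.7 133.5] to [617.6 138.  132.1]
offset [7.100e+00 1.000e-02 1.149e+01] rot [-0.1  0.3  0.1] | at [629.7  99.7 133.5] to [589.7 228.8 132.1]
```

Emit:
step_arm(plan=[{"offset":[0.53,0,0.85],"rot":[0,0,0],"gripper":0.5},{"offset":[1.07,0,1.69],"rot":[0,0,0],"gripper":0.5},{"offset":[1.6,0,2.54],"rot":[0,0,0],"gripper":0.5},{"offset":[2.14,0,3.38],"rot":[0,0,0],"gripper":0.5},{"offset":[2.67,0,4.23],"rot":[0,0,0],"gripper":0.5},{"offset":[3.2,0,5.07],"rot":[0,0,0],"gripper":0.5},{"offset":[3.74,0,5.92],"rot":[0,0,0],"gripper":0.5},{"offset":[4.27,0,6.76],"rot":[0,0,0],"gripper":0.5},{"offset":[4.8,0,7.6],"rot":[0,0,0],"gripper":0.5},{"offset":[5.34,0,8.45],"rot":[0,0,0],"gripper":0.5},{"offset":[5.34,0,8.45],"rot":[0,0,0],"gripper":0.5}])

```text
time_s: 15.75
eef_pos: [599.3, 196.8, 133.3]
ee_rot: [-0.389, 0.519, 0.706, 0.286]
force: [-0.7, 0.8, -2.9]
grip_width: 0.157
grip_force: 33.1
```

Run:
```python
from h import *
where()
c=cap('side','s5.png'); C=incab(world(c)); col=c['color'].astype(int)
m=(col[...,0]>col[...,2]+20)&(abs(C[...,0]-20)<120)&(abs(C[...,1])<140)&(C[...,2]>60)&(C[...,2]<85)
print(m.sum(),np.nanpercentile(C[m],[1,50,99],axis=0).round(1),cv2.minAreaRect(C[m][:,:2].astype(np.float32)))
```

```text
t 15.75 cab TCP -34.2 -0.6 133.3 grasp 11.5 -0.4 104.5 toolz cab [ 0.846  0.004 -0.534] F cab [ 1.   0.4 -2.9] j [-0.1   0.86  1.32  0.89  1.54 -0.71] grip 0.157 33.1
313 [[-23.9 -61.7  70.3]
 [  6.8 -28.2  75.2]
 [ 21.3  61.   80.5]] ((-1.5839004516601562, -0.5140151977539062), (46.40206527709961, 124.39386749267578), 0.039367444813251495)
```

Emit:
step_arm(plan=[{"offset":[0.3,0,0.5],"rot":[0,0,0],"gripper":0.5},{"offset":[0.64,0,1.0],"rot":[0,0,0],"gripper":0.5},{"offset":[0.96,0,1.5],"rot":[0,0,0],"gripper":0.5},{"offset":[1.28,0,2.03],"rot":[0,0,0],"gripper":0.5},{"offset":[1.6,0,2.54],"rot":[0,0,0],"gripper":0.5},{"offset":[1.87,0,2.96],"rot":[0,0,0],"gripper":0.5},{"offset":[1.87,0,2.96],"rot":[0,0,0],"gripper":0.5}])

```text
time_s: 16.5
eef_pos: [589.2, 229.6, 133.4]
ee_rot: [-0.389, 0.519, 0.706, 0.286]
force: [0.0, 0.8, -3.3]
grip_width: 0.156
grip_force: 33.1
```

Run:
```python
from h import *
where()
```

```text
t 16.5 cab TCP 0.1 -0.6 133.4 grasp 45.8 -0.4 104.6 toolz cab [ 0.846  0.003 -0.534] F cab [ 0.7 -0.3 -3.3] j [-0.05  0.84  1.34  0.92  1.5  -0.7 ] grip 0.156 33.1
```

Emit:
step_arm(plan=[{"offset":[-0.08,0,0.05],"rot":[0,0,0],"gripper":0.5},{"offset":[0.03,0,0.22],"rot":[0,0,0],"gripper":0.5},{"offset":[0.13,0,0.4],"rot":[0,0,0],"gripper":0.5},{"offset":[0.24,0,0.56],"rot":[0,0,0],"gripper":0.5},{"offset":[0.35,0,0.73],"rot":[0,0,0],"gripper":0.5},{"offset":[0.35,0,0.73],"rot":[0,0,0],"gripper":0.5}])

```text
time_s: 17.1
eef_pos: [587.7, 236.2, 133.0]
ee_rot: [-0.388, 0.519, 0.705, 0.287]
force: [0.4, -4.8, 4.6]
grip_width: 0.158
grip_force: 34.2
```

Run:
```python
from h import *
where()
```

```text
t 17.1 cab TCP 6.9 -1.1 133.0 grasp 52.5 -1.1 104.2 toolz cab [ 0.845  0.    -0.534] F cab [-4.7  1.   4.6] j [-0.04  0.84  1.35  0.93  1.49 -0.7 ] grip 0.158 34.2
```

Emit:
step_arm(plan=[{"offset":[0.1,0,0.17],"rot":[0,0,0],"gripper":0.5},{"offset":[0.2,0,0.34],"rot":[0,0,0],"gripper":0.5},{"offset":[0.2,0,0.34],"rot":[0,0,0],"gripper":0.5}])

```text
time_s: 17.4
eef_pos: [587.1, 238.2, 133.5]
ee_rot: [-0.387, 0.519, 0.706, 0.287]
force: [-0.3, -19.7, 9.7]
grip_width: 0.153
grip_force: 36.4
```

Run:
```python
from h import *
where()
```

```text
t 17.4 cab TCP 9.0 -1.1 133.5 grasp 54.6 -1.1 104.6 toolz cab [ 0.844  0.    -0.536] F cab [-18.7   6.1   9.7] j [-0.04  0.84  1.35  0.93  1.49 -0.69] grip 0.153 36.4
```

Emit:
step_arm(plan=[{"offset":[0,0,0],"rot":[0,0,0],"gripper":2.5},{"offset":[0,0,0],"rot":[0,0,0],"gripper":4.5},{"offset":[0,0,0],"rot":[0,0,0],"gripper":4.5},{"offset":[-0.8,0,-1.7],"rot":[0,0,0],"gripper":4.5},{"offset":[-2.2,0,-4.2],"rot":[0,0,0],"gripper":4.5},{"offset":[-3.5,0,-6.7],"rot":[0,0,0],"gripper":4.5},{"offset":[-3.5,0,-9.5],"rot":[0,0,0],"gripper":4.5},{"offset":[-3.5,0,-12.5],"rot":[0,0,0],"gripper":4.5},{"offset":[-1,0,-16],"rot":[0,0,0],"gripper":4.5},{"offset":[2,0,-20],"rot":[0,0,0],"gripper":4.5},{"offset":[5,0,-20],"rot":[0,0,0],"gripper":4.5},{"offset":[5,0,-20],"rot":[0,0,0],"gripper":4.5}])

```text
time_s: 18.6
eef_pos: [628.5, 104.1, 285.5]
ee_rot: [-0.386, 0.518, 0.707, 0.288]
force: [0.6, -1.2, -1.1]
grip_width: 0.529
grip_force: 0.0
```

Run:
```python
from h import *
where()
c,W,t=wristworld('w5.png'); C=incab(W); col=c['color'].astype(int)
red=(col[...,0]>col[...,2]+20)&(abs(C[...,0]-60)<120)&(abs(C[...,1])<130)
for lo,hi in ((15,66),(70,82),(85,110)):
    m=red&(C[...,2]>lo)&(C[...,2]<hi)
    if m.sum()>5: print(lo,m.sum(),np.nanpercentile(C[m],[2,50,98],axis=0).round(1).tolist(),cv2.minAreaRect(C[m][:,:2].astype(np.float32)))
```

```text
t 18.6 cab TCP -131.4 -1.2 285.5 grasp -85.8 -1.3 256.6 toolz cab [ 0.844 -0.001 -0.537] F cab [-1.3 -0.2 -1.1] j [-0.24  0.73  1.11  0.85  1.84 -0.54] grip 0.529 0.0
15 1536 [[20.2, -53.5, 18.4], [21.3, -2.0, 42.7], [22.4, 51.1, 62.9]] ((21.431903839111328, -0.6023979187011719), (3.349553346633911, 115.42118835449219), 0.23253291845321655)
70 4823 [[18.3, -56.3, 72.7], [56.1, -3.0, 75.3], [98.3, 56.9, 76.8]] ((58.626251220703125, 0.012828826904296875), (124.46837615966797, 83.72600555419922), 89.74198913574219)
85 547 [[25.6, -6.0, 87.0], [43.7, -0.3, 103.8], [74.4, 6.4, 105.5]] ((50.84523391723633, -0.13965559005737305), (51.37773895263672, 13.057291984558105), 0.8052842617034912)
```

View pics/w5.png

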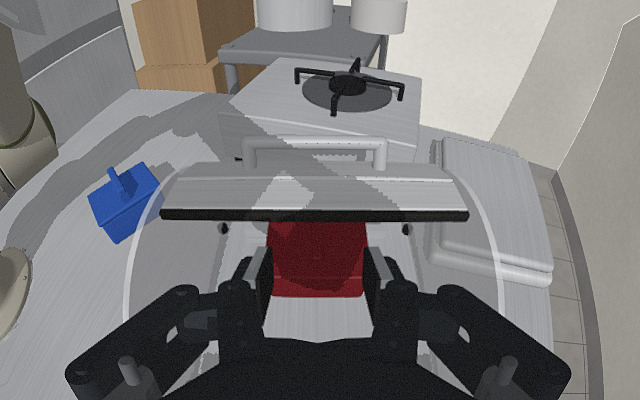

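The box (body front face at about px (317,270)) stands upright and square under the rail edge at y≈214. Its front face is at cabinet x≈21, so it is home. Now I go back to the handle.

Run:
```python
from h import *
goal(cab(-60,0,380),orient(-Z,-Y)); goal(*radial(118.3,320))
p,Rg=radial(118.3,320); print(incab(p))
```

```text
offset [12.03 -0.04  0.84] rot [-44.8 -45.   81.9] | at [628.3 103.8 282.9] to [606.3 172.  380. ]
offset [1.786e+01 1.000e-02 2.221e+01] rot [-66.2 -66.4  71.4] | at [628.3 103.8 282.9] to [544.1 374.3 314.8]
[151.7082269    0.         314.75275312]
```

Emit:
step_arm(plan=[{"offset":[5,0,-3],"rot":[-3.5,-3.5,6.5],"gripper":4},{"offset":[10,0,-3],"rot":[-7.3,-7.4,13.4],"gripper":4},{"offset":[12,0,0.8],"rot":[-11,-11,20],"gripper":4},{"offset":[12,0,0.8],"rot":[-14.6,-14.7,26.7],"gripper":4},{"offset":[12,0,0.8],"rot":[-18.3,-18.4,33.4],"gripper":4},{"offset":[12,0,0.8],"rot":[-22,-22,40],"gripper":4},{"offset":[12,0,0.8],"rot":[-25.6,-25.7,46.8],"gripper":4},{"offset":[12,0,0.8],"rot":[-29.3,-29.4,53.5],"gripper":4},{"offset":[12,0,0.8],"rot":[-33,-33,60.2],"gripper":4},{"offset":[12,0,0.8],"rot":[-36.6,-36.7,66.9],"gripper":4},{"offset":[12,0,0.8],"rot":[-40.3,-40.4,73.6],"gripper":4},{"offset":[12,0,0.8],"rot":[-44,-44.1,80.3],"gripper":4}])

```text
time_s: 19.85
eef_pos: [607.2, 171.2, 377.1]
ee_rot: [-0.007, 0.987, 0.16, 0.003]
force: [-0.6, -0.5, -0.6]
grip_width: 0.466
grip_force: 0.0
```

Run:
```python
from h import *
where(); goal(*radial(118.3,320))
```

```text
t 19.85 cab TCP -61.0 -0.6 377.1 grasp -60.2 -1.0 323.1 toolz cab [ 0.014 -0.008 -1.   ] F cab [-0.3  0.7 -0.6] j [0.08 0.52 1.   0.02 1.61 1.34] grip 0.466 0.0
offset [  0.36 -21.17   6.54] rot [-29.1  -0.8   1.1] | at [607.2 171.2 377.1] to [544.1 374.3 314.8]
```

Emit:
step_arm(plan=[{"offset":[0.4,-4.5,0],"rot":[-8,0,0.5],"gripper":4},{"offset":[0.4,-9,0.5],"rot":[-16,0,1],"gripper":4},{"offset":[0.4,-13.5,2],"rot":[-24,-0.8,1],"gripper":4},{"offset":[0.4,-18,4],"rot":[-29,-0.8,1],"gripper":4},{"offset":[0.4,-21.2,6.5],"rot":[-29,-0.8,1],"gripper":4},{"offset":[0.4,-21.2,6.5],"rot":[-29,-0.8,1],"gripper":4},{"offset":[0.4,-21.2,6.5],"rot":[-29,-0.8,1],"gripper":4}])

```text
time_s: 20.55
eef_pos: [543.6, 375.2, 315.4]
ee_rot: [0.24, 0.959, 0.148, 0.037]
force: [-0.4, 0.8, 0.4]
grip_width: 0.47
grip_force: 0.0
```

Run:
```python
from h import *
where()
c,W,t=wristworld(); C=incab(W)
r=np.hypot(C[...,0],C[...,2]-33)
m=(r>189)&(r<212)&(abs(C[...,1])<62)&(C[...,2]>120)&(t[...,2]>75)&(C[...,0]>40)
h=C[m]; print(m.sum(),np.nanpercentile(h,[2,50,98],axis=0).round(1).tolist(),'A',np.percentile(np.degrees(np.arctan2(h[:,2]-33,-h[:,0])),[2,50,98]).round(1))
q=t[m]; print('in tool',np.percentile(q,[2,50,98],axis=0).round(1).tolist())
goal(*radial(118.3,252))
```

```text
t 20.55 cab TCP 152.7 0.2 315.4 grasp 127.2 -0.1 267.8 toolz cab [-0.471 -0.004 -0.882] F cab [0.8 0.1 0.4] j [ 0.55  0.71  0.91 -0.48  1.64  1.81] grip 0.47 0.0
3715 [[86.6, -59.7, 203.7], [94.8, -8.4, 211.2], [98.8, 58.4, 213.3]] A [116.  118.  119.9]
in tool [[-58.7, -4.6, 117.9], [8.1, 2.1, 119.9], [59.3, 9.0, 124.5]]
offset [-0.05 -0.07  6.98] rot [-0.2 -0.3  0.2] | at [544.1 374.4 316.8] to [553.6 343.5 254.9]
```

Emit:
step_arm(plan=[{"offset":[0,0.1,3],"rot":[0,0,0],"gripper":4},{"offset":[0,0.1,5.5],"rot":[0,0,0],"gripper":4},{"offset":[0,0.1,6.9],"rot":[0,0,0],"gripper":4},{"offset":[0,0.1,6.9],"rot":[0,0,0],"gripper":4},{"offset":[0,0.1,6.9],"rot":[0,0,0],"gripper":0.5},{"offset":[0,0.1,6.9],"rot":[0,0,0],"gripper":0.5},{"offset":[0,0.1,6.9],"rot":[0,0,0],"gripper":0.5},{"offset":[0,0.1,6.9],"rot":[0,0,0],"gripper":0.5},{"offset":[0,0.1,6.9],"rot":[0,0,0],"gripper":0.5}], squeeze=60)

```text
time_s: 21.5
eef_pos: [554.0, 344.0, 258.3]
ee_rot: [0.239, 0.959, 0.147, 0.04]
force: [0.2, 1.4, 6.3]
grip_width: 0.136
grip_force: 58.9
```

Run:
```python
from h import *
where()
for A in (100,80,60,52): goal(*radial(A,251))
```

```text
t 21.5 cab TCP 119.8 -0.5 258.3 grasp 94.5 -1.1 210.6 toolz cab [-0.47  -0.01  -0.883] F cab [ 1.3 -0.6  6.3] j [ 0.51  0.71  1.06 -0.48  1.48  1.84] grip 0.136 58.9
offset [-0.1   7.76  1.64] rot [18.  -0.5  0.3] | at [554.  344.  258.3] to [575.9 271.  280.2]
offset [-0.17 15.46  5.74] rot [38.  -0.5  0.4] | at [554.  344.  258.3] to [601.5 187.6 280.2]
offset [-0.25 21.29 12.22] rot [58.  -0.4  0.5] | at [554.  344.  258.3] to [625.6 109.3 250.4]
offset [-0.29 22.93 15.31] rot [66.  -0.4  0.5] | at [554.  344.  258.3] to [634.1  81.6 230.8]
```

Emit:
step_arm(plan=[{"offset":[0,2.4,0.3],"rot":[5.5,0,0],"gripper":0.5},{"offset":[0,4.8,0.7],"rot":[11,0,0],"gripper":0.5},{"offset":[0,7.1,1.3],"rot":[16.5,0,0],"gripper":0.5},{"offset":[-0.1,9.4,2.1],"rot":[22,0,0],"gripper":0.5},{"offset":[-0.1,11.6,3.1],"rot":[27.5,0,0],"gripper":0.5},{"offset":[-0.1,13.7,4.3],"rot":[33,0,0],"gripper":0.5},{"offset":[-0.1,15.6,5.7],"rot":[38.5,0,0],"gripper":0.5},{"offset":[-0.2,17.4,7.2],"rot":[44,0,0],"gripper":0.5},{"offset":[-0.2,19.1,9.0],"rot":[49.5,0,0],"gripper":0.5},{"offset":[-0.2,20.6,10.9],"rot":[55,0,0],"gripper":0.5},{"offset":[-0.2,21.8,12.7],"rot":[60,0,0],"gripper":0.5},{"offset":[-0.2,21.8,12.7],"rot":[60,0,0],"gripper":0.5}])

```text
time_s: 22.7
eef_pos: [629.7, 99.1, 246.0]
ee_rot: [-0.273, 0.95, 0.144, -0.038]
force: [8.6, -2.6, 0.9]
grip_width: 0.137
grip_force: 59.9
```

Run:
```python
from h import *
where()
for A in (54,50,48,46): goal(*radial(A,250))
```

```text
t 22.7 cab TCP -136.5 -0.9 246.0 grasp -107.8 -1.2 200.3 toolz cab [ 0.531 -0.005 -0.848] F cab [-5.1 -7.5  0.9] j [-0.17  0.67  1.17  0.5   1.57  1.03] grip 0.137 59.9
offset [-0.1   1.46  0.36] rot [ 3.9 -0.3  0.3] | at [629.7  99.1 246. ] to [631.9  88.8 235.3]
offset [-0.11  3.19  0.54] rot [ 7.9 -0.3  0.3] | at [629.7  99.1 246. ] to [636.   75.7 224.5]
offset [-0.11  4.06  0.67] rot [ 9.9 -0.3  0.3] | at [629.7  99.1 246. ] to [637.9  69.4 218.8]
offset [-0.12  4.91  0.84] rot [11.9 -0.3  0.3] | at [629.7  99.1 246. ] to [639.8  63.3 212.8]
```

Emit:
step_arm(plan=[{"offset":[-0.1,0.9,0.2],"rot":[2,0,0],"gripper":0.5},{"offset":[-0.1,1.7,0.3],"rot":[4,0,0],"gripper":0.5},{"offset":[-0.1,2.5,0.4],"rot":[6,0,0],"gripper":0.5},{"offset":[-0.1,3.2,0.5],"rot":[8,0,0],"gripper":0.5},{"offset":[-0.1,3.2,0.5],"rot":[8,0,0],"gripper":0.5}])

```text
time_s: 23.2
eef_pos: [636.7, 76.2, 228.3]
ee_rot: [-0.337, 0.929, 0.143, -0.045]
force: [11.2, -13.8, 10.8]
grip_width: 0.136
grip_force: 61.7
```

Run:
```python
from h import *
where()
for A in (50,48,46): goal(*radial(A,250))
```

```text
t 23.2 cab TCP -160.5 -0.8 228.3 grasp -125.9 -1.3 186.8 toolz cab [ 0.64  -0.008 -0.769] F cab [-16.5  -6.7  10.8] j [-0.23  0.73  1.15  0.59  1.64  0.96] grip 0.136 61.7
offset [-0.09  0.26  0.28] rot [ 0.2 -0.5  0.5] | at [636.7  76.2 228.3] to [636.   75.7 224.5]
offset [-0.09  1.13  0.3 ] rot [ 2.2 -0.5  0.5] | at [636.7  76.2 228.3] to [637.9  69.4 218.8]
offset [-0.1   2.01  0.34] rot [ 4.2 -0.5  0.6] | at [636.7  76.2 228.3] to [639.8  63.3 212.8]
```

Emit:
step_arm(plan=[{"offset":[0,0.6,-0.2],"rot":[1,0,0],"gripper":0.5},{"offset":[0,1.2,-0.2],"rot":[2,0,0],"gripper":0.5},{"offset":[0,1.2,-0.2],"rot":[2,0,0],"gripper":0.5}])

```text
time_s: 23.5
eef_pos: [639.1, 68.6, 221.5]
ee_rot: [-0.355, 0.923, 0.143, -0.049]
force: [10.3, -0.3, 7.3]
grip_width: 0.14
grip_force: 60.4
```

```bash
cat >> h.py <<'E'
def tang():
    s=sense(); q=s['ee_rot']; R0=R.from_quat([q[1],q[2],q[3],q[0]]).as_matrix(); g=incab(s['eef_pos']+54*R0[:,2])
    print('F tool',(s['force']@R0).round(1),'grasp A',np.degrees(np.arctan2(g[2]-33,-g[0])).round(2),'r',np.hypot(g[0],g[2]-33).round(1),'g',g.round(1),'tool A',np.degrees(np.arcsin(-R0[2,2])).round(1))
E
python3 - <<'E'
from h import *
tang()
E
```

```text
F tool [ 9.9 -2.3 -7.6] grasp A 48.26 r 198.8 g [-132.3   -1.2  181.3] tool A 48.0
```

Emit:
step_arm(plan=[{"offset":[0,0.5,0],"rot":[1,0,0],"gripper":0.5},{"offset":[0,1.0,0],"rot":[1,0,0],"gripper":0.5},{"offset":[0,1.0,0],"rot":[1,0,0],"gripper":0.5}])

```text
time_s: 23.8
eef_pos: [641.2, 62.2, 215.0]
ee_rot: [-0.363, 0.92, 0.143, -0.05]
force: [8.6, 3.9, 7.5]
grip_width: 0.136
grip_force: 60.3
```

Run:
```python
from h import *
tang()
```

```text
F tool [ 9.4 -5.9 -4.6] grasp A 45.84 r 198.6 g [-138.4   -1.3  175.5] tool A 47.0
```

Emit:
step_arm(plan=[{"offset":[0,0.4,0],"rot":[0,0,0],"gripper":0.5},{"offset":[0,0.8,0],"rot":[0,0,0],"gripper":0.5},{"offset":[0,0.8,0],"rot":[0,0,0],"gripper":0.5}])

```text
time_s: 24.1
eef_pos: [641.8, 61.4, 213.8]
ee_rot: [-0.368, 0.917, 0.146, -0.051]
force: [-4.7, 23.7, 30.9]
grip_width: 0.137
grip_force: 61.7
```

Run:
```python
from h import *
tang()
```

```text
F tool [  3.2 -38.7  -5.8] grasp A 45.58 r 198.4 g [-138.8   -1.4  174.7] tool A 46.4
```

Emit:
step_arm(plan=[{"offset":[0,0,0],"rot":[0,0,0],"gripper":0.5},{"offset":[0,-0.6,0],"rot":[0,0,0],"gripper":0.5},{"offset":[0,-0.6,0],"rot":[0,0,0],"gripper":2.5},{"offset":[0,-0.6,0],"rot":[0,0,0],"gripper":4},{"offset":[0,-0.6,0],"rot":[0,0,0],"gripper":4},{"offset":[0,-0.6,-3],"rot":[0,0,0],"gripper":4},{"offset":[0,-0.6,-7],"rot":[0,0,0],"gripper":4},{"offset":[0,-0.6,-11],"rot":[0,0,0],"gripper":4},{"offset":[0,-0.6,-11],"rot":[0,0,0],"gripper":4}])

```text
time_s: 25.0
eef_pos: [663.3, -14.6, 295.4]
ee_rot: [-0.361, 0.92, 0.142, -0.051]
force: [0.4, 0.3, -0.4]
grip_width: 0.469
grip_force: 0.0
```

Run:
```python
from h import *
where()
c,W,t=wristworld('w6.png'); C=incab(W)
r=np.hypot(C[...,0],C[...,2]-33)
m=(r>188)&(r<212)&(abs(C[...,1])<62)&(C[...,2]>120)&(t[...,2]>75)
h=C[m]; print(m.sum(),np.nanpercentile(h,[2,50,98],axis=0).round(1).tolist(),'A',np.percentile(np.degrees(np.arctan2(h[:,2]-33,-h[:,0])),[2,50,98]).round(1))
```

```text
t 25.0 cab TCP -255.1 0.4 295.4 grasp -218.4 0.2 255.7 toolz cab [ 0.679 -0.004 -0.734] F cab [ 0.2 -0.5 -0.4] j [-0.35  0.79  0.89  0.61  1.9   0.99] grip 0.469 0.0
2522 [[-140.3, -59.8, 168.0], [-137.5, -8.2, 176.2], [-128.5, 58.6, 178.7]] A [44.1 46.2 48.3]
```

View pics/w6.png

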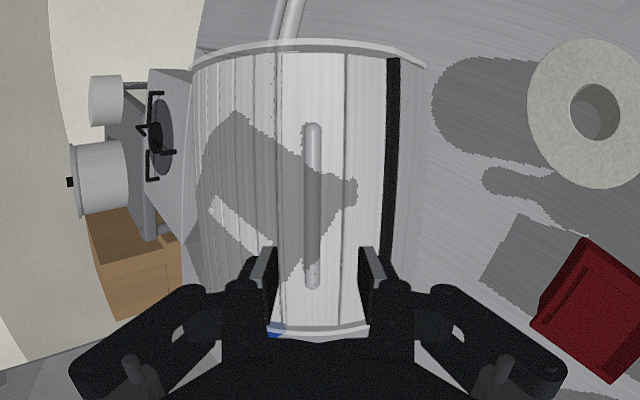

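The rail now meets the sill seal: there is one dark strip at (392,150) with no gap. The handle measures 46.2° against the expected 46°. The arm is clear of the cabinet, so I'm handing in.

```bash
python3 -c "
from h import *
print(finish_job())"
```

```text
the job is handed in; nothing more can be done
None
```

The job is handed in at about 25 s of the 72 s limit: the meal box stands upright against the back stop and the cover is rolled shut with the rail pressed down onto the sill seal; no verdict was returned.

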